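Draw the blue printing plate from its locked rack and stand it up for inspection

TASK

Take the blue-banded printing plate out of the raked plate rack and stand it on the inspection stand: first slide the red lock bar fully outward so the plates are free, draw the plate up out of its slot by its top edge, then set it gently down on the stand's ledge, centred, square and leaning flat against the back, and let go. The stand's ledge is wherever the last user clamped it, so feel for it: do not drop the plate or ram it down. Leave the other two plates in the rack and everything else on the bench where it is; the lock bar may stay open.

Things in the scene. Friction and masses are not known exactly. Their poses are not given: they have to be found in the camera images.
- rack: fixed plate rack, base 190 x 190 mm: a grooved magazine tilted back 30 deg, three plates side by side along its y (plate centres at y -46, 0, 46 mm; 38 mm clear between faces). Origin on the bench; z up. Bottom-edge middles at x 35, z 52; plates stand in the x-z plane and lean 30 deg, tops towards -x (up-slot direction -0.5, 0, 0.866); top-edge middles at x -35, z 173.
- slot_mouth (a point): upper end of the middle slot, on its centre line, in the rack's axes. Each slot is a pair of steel grooves that hold the outer 10 mm of a plate's two side edges, open between them; 75 mm long up the slope, 3 mm wider than the plate is thick: the plate's top 65 mm stands free and it must be drawn over 75 mm up the slope to leave, over 155 mm to pass above its neighbours and the lock bar.
- lock_bar (a joint): red comb lock bar, 6 mm thick, along the rack's y, 4 mm above the upper (far, +x) corners of the plates; each 22 mm wide tooth covers the end 15 mm of one plate's top edge and blocks it. Slides along the rack's +y until its gaps stand over the plates. Value in m: 0 closed, 0.024 stop, fully out; plates free from 0.017. About 3 N friction; stays. Starts at 0 to 0.003.
- lock_knob (a point): grip point of the black round knob at the +y end of the lock bar: on its axis, 21 mm above the bar, 15 mm below the knob's top. Knob 18 mm diameter, 36 mm tall, standing along the up-slot direction (30 deg from vertical); 49 mm clear to a plate in the nearest slot. This point's axes: x along the plates' width, y = sliding direction, z = knob axis. Moves with the bar.
- plate_blue: the plate to take: printing plate, flat aluminium 120 wide x 140 tall x 8 thick (mm), blue band along its top 30 mm. Origin: middle of its bottom edge; x = along the width, y = thickness, z = up to the top edge. 0.29 to 0.47 kg. Starts in any of the three slots.
- plate_red: printing plate, flat aluminium 120 wide x 140 tall x 8 thick (mm), red band along its top 30 mm. Origin: middle of its bottom edge; x = along the width, y = thickness, z = up to the top edge. Starts in another slot; stays there.
- plate_yellow: printing plate, flat aluminium 120 wide x 140 tall x 8 thick (mm), yellow band along its top 30 mm. Origin: middle of its bottom edge; x = along the width, y = thickness, z = up to the top edge. Starts in another slot; stays there.
- stand: fixed inspection stand, its front roughly towards the robot: dark steel base 150 x 170 x 8 mm with two rear struts; carries the white back and the ledge. Origin on the bench under the base's middle; x = away from its front, z up.
- stand_back: white open back frame of the stand, leaning 15 deg back from vertical (top away from the front). Origin: middle of the foot of its front face, 8 mm above the bench; z = up the face, y = across, -x = out of the face to the front. Two uprights at y +-48 to +-62 mm, 148 high; cross rail up to z 118. A plate in place, either side out, has z along this z, y along this x, origin at x -4, y 0, z = the ledge's height.
- face_top (a point): middle of the cross rail's top edge on the back's front face (z 118 mm in its frame); open above it between the uprights. Below it an aluminium ledge, 150 mm wide, stands 28 mm out square to the face, with a 5 mm high, 3 mm thick lip at its outer edge. Its top surface is clamped somewhere between z 25 and 70 mm of the back's frame, different each time and NOT reported: look or feel for it.
- ink_tin: grey ink tin, 100 mm diameter, 65 mm tall, loose, origin under its centre; leave alone
- ink_knife: ink knife (spatula) with a dark wooden handle, 220 mm long, loose, lying along its own x, under 30 mm high; leave alone
- wash_bottle: green wash bottle, 68 mm diameter, 170 mm tall, loose, origin under its centre; leave alone
- ink_jar: small jar with a yellow cap, 60 mm diameter, 70 mm tall, loose, origin under its centre; leave alone
- tape_roll: orange tape roll lying flat, 80 mm diameter, 24 mm tall, loose, origin under its centre; leave alone
Mind the look-alikes: they are no part of the job. Leave any pink look-alike of the plate_blue alone.

How it is judged:
On the way, in this order (a step that is already met when the one before it is completed fails the run):
1. the lock bar is slid out, at least 18 mm (value of joint lock_bar above 0.018 m), for 0.1 s.
2. the blue plate is drawn up clear of its channels (z of plate_blue in the frame of rack above 0.122 m), for 0.1 s.
At the end, for the whole second after the job is handed in: Blue plate rests on the stand's ledge, released and still, flat on the back (within 4.5 degrees, 8 mm), square, within 20 mm of centre; red and yellow plates still down in their slots (x of plate_blue in the frame of stand_back between -0.012 and 0.002 m and y of plate_blue in the frame of stand_back between -0.02 and 0.02 m and z of plate_blue in the frame of stand_back between 0.018 and 0.077 m and angle between the y axis of plate_blue and the x axis of stand_back, either way round below 0.08 rad and angle between the z axis of plate_blue and the z axis of stand_back, either way round below 0.08 rad and contact force between plate_blue and stand above 1 N and linear speed of plate_blue below 0.02 m/s and z of each of plate_red, plate_yellow in the frame of rack below 0.06 m); the robot touches nothing.
It fails at once if the blue plate is rammed against the stand (over 60 N) (contact force between plate_blue and stand above 60 N).
It fails at once if the blue plate is dropped or falls (faster than 0.25 m/s while no finger grips it) (contact force between the fingers and plate_blue below 5 N and linear speed of plate_blue above 0.25 m/s).
It fails at once if another plate is moved more than 15 mm (distance of any of plate_red, plate_yellow from where it was at the start of the episode above 0.015 m).
It fails at once if another thing on the bench is moved more than 30 mm (distance of any of ink_tin, ink_knife, wash_bottle, ink_jar, tape_roll from where it was at the start of the episode above 0.03 m).
It also fails if it takes over 51 s, if anything falls off the work surface, if the arm or the gripper's body presses on something with over 40 N, if the wrist force passes 120 N, or if a joint passes its speed limit or range.

ROBOT

A 7-joint arm with a two-finger parallel gripper is mounted at the origin on the work surface. World frame = base frame: x ahead of the robot, y to its left, z up, the work surface at z = 0. Lengths are in m, angles in rad, forces in N, time in s.
With the tool pointing down it reaches from about 0.425 to 0.825 m from the base axis. Payload 3.6 kg.
Tool frame: the origin (TCP) lies where the fingers leave the gripper's body, on its centre line; the fingertips stand 73 mm ahead of it and the grasp point (between the pads) lies 54 mm ahead of it; x points along the fingers, y is the direction in which the jaws open and shut, and the axes are right-handed (so a half turn about x gives the same grasp; the last joint's range is limited). The gripper opens to 85 mm and grips with 20 to 120 N. Pads are 22 mm wide; open, the fingers measure 114 mm over their backs; the gripper's body (76 mm by 85 mm) begins 54 mm behind the grasp point. The pads swing forward as they close: fully open they stand 13 mm farther back than shut.
Start: joints at [-1.375, 0.615, -0.013, 1.423, 0.008, 1.103, -0.04], TCP at [0.144, 0.634, 0.304] pointing down, gripper open.
Joint ranges: [-3.12, 3.12], [-0.3, 2.06], [-1.34, 1.32], [0.26, 2.42], [-1.36, 4.5], [0.01, 1.98], [-2.84, 2.84]. Speed limits (rad/s): [2.79, 2.79, 3.14, 3.14, 3.14, 3.14, 3.14].

INTERFACE

Orientations are given as a unit quaternion [x, y, z, w].
In Python, from station import arm, snapshot, camera_info, ticket gives the robot as it stands. Calls block until the motion is done:
- arm.movep(position, orientation): joint-space move of the TCP to a pose.
- arm.line_to(position, velocity=0.15, ori=None): straight line of the TCP; ori=None keeps the orientation; velocity is the mean speed in m/s.
- arm.move_j(angles): joint-space move.
- arm.move_gripper(opening, effort=None): opening from 0.0 (shut) to 1.0 (fully open); effort is the grip in N (None keeps the last); returns when the fingers have stopped.
- arm.pause(seconds).
- arm.ik(position, orientation): joint angles nearest the present ones, or None.
- snapshot(name): name is "scene" or "top" or "wrist"; returns the picture (400x640x3 uint8, blue, green, red); there is no depth.
- camera_info(name): a dict with "fx", "fy", "cx", "cy" (pixels), "R" (3x3) and "t" (3): a world point X has camera coordinates R X + t; the wrist camera has in their place "T_tool_cam" (4x4, takes a point from camera to tool coordinates, whose origin is the TCP and whose axes are the tool frame's). Camera axes: x right, y down, z forward; pixel columns grow to the right and rows downward; lengths in m; the calibration is good to about 2 mm. A picture is of the moment at which its call begins: read the wrist's pose just before it. camera_info takes no time and is no camera call.
A pose or a line that the arm cannot do raises arm.MotionError and nothing moves.
- ticket.finish_job(): hands the job in, once; it reports no verdict.
Readings, each from a call of its own:
- arm.read_time(): time.
- arm.read_joint_positions(): joint angles.
- arm.read_dq(): joint speeds.
- arm.read_effort(): joint torques, N m.
- arm.read_tool_pos(): TCP position.
- arm.read_eef_rot(): TCP orientation.
- arm.read_ft_force(): force on the tool from outside, world axes, zero at the start.
- arm.read_wrist_torque(): the same for the moment, N m.
- arm.read_opening(): opening from 0.0 (shut) to 1.0 (fully open).
Only numpy, scipy, OpenCV 4.12 (cv2) and the standard library are available. Lean on these libraries where they do the work, as an engineer would, in place of code of your own. Each camera call takes 0.05 s, during which the arm holds its last target. There are 200 camera calls.

## Working session

There is one attempt and no reset: what is moved stays moved. The work goes in short steps, each a Python script; the robot and the scene stay as the last script left them, time stands still between calls to the robot, and variables do not carry over. Pictures are saved under pics/ and viewed, about 8 in all and at most 12, crops included, and the job is handed in when it is done.

```bash
mkdir -p pics; ls; python3 - <<'E'
from station import arm, snapshot, camera_info
import cv2, numpy as np
for n in ("scene","top"):
    cv2.imwrite(f"pics/{n}0.png",snapshot(n))
for n in ("scene","top","wrist"):
    c=camera_info(n); print(n,{k:np.round(v,4).tolist() for k,v in c.items()})
print(arm.read_time(),arm.read_tool_pos(),arm.read_eef_rot())
E
```

```text
pics
scene {'fx': 479.4059, 'fy': 479.4059, 'cx': 305.9085, 'cy': 202.7991, 'R': [[0.1403, 0.99, 0.0152], [0.6932, -0.0872, -0.7154], [-0.7069, 0.1109, -0.6985]], 't': [-0.0746, -0.2803, 2.2642]}
top {'fx': 372.2846, 'fy': 372.2846, 'cx': 321.303, 'cy': 195.9553, 'R': [[0.0133, -0.9998, -0.0178], [-0.9804, -0.0095, -0.1967], [0.1964, 0.0201, -0.9803]], 't': [-0.0034, 0.6044, 1.0767]}
wrist {'fx': 335.4224, 'fy': 335.4224, 'cx': 315.6649, 'cy': 196.5383, 'T_tool_cam': [[0.0003, -0.2636, 0.9646, -0.07], [1.0, 0.0002, -0.0003, 0.0], [-0.0001, 0.9646, 0.2636, -0.0662], [0.0, 0.0, 0.0, 1.0]]}
0.1 [0.14347928 0.63344337 0.30284405] [ 0.07775964  0.70281247 -0.07939209  0.70264142]
```

View pics/scene0.png

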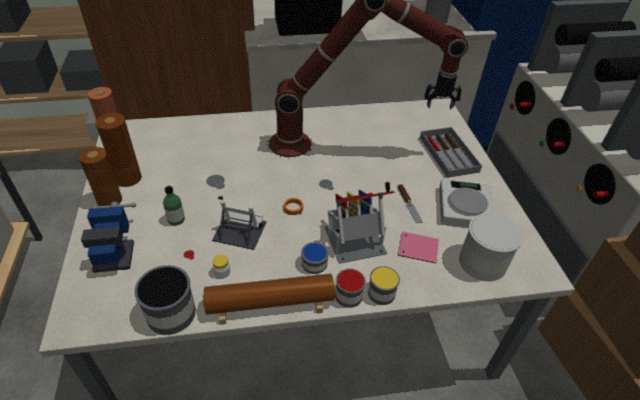

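View pics/top0.png

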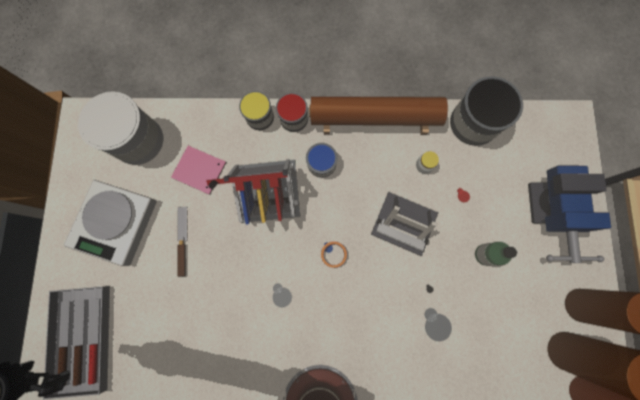

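The blue plate stands in the left (+y) slot, beside the knob. The rack is near top pixel (265,190) and the stand near (406,223). I'll crop both for landmarks.

```bash
python3 - <<'E'
import cv2, numpy as np
a=cv2.imread("pics/top0.png")[140:265,200:310]; b=cv2.imread("pics/top0.png")[180:265,355:455]
a=cv2.resize(a,None,fx=4.5,fy=4.5,interpolation=cv2.INTER_CUBIC)
b=cv2.resize(b,None,fx=3,fy=3,interpolation=cv2.INTER_CUBIC)
s=cv2.imread("pics/scene0.png")[185:250,205:275]; s=cv2.resize(s,(300,279),interpolation=cv2.INTER_CUBIC)
o=np.zeros((580,800,3),np.uint8); o[:a.shape[0],:a.shape[1]]=a[:580,:]; o[:255,500:800]=b; o[280:559,500:800]=s
cv2.imwrite("pics/crop1.png",o)
E
```

```text
(no output)
```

View pics/crop1.png

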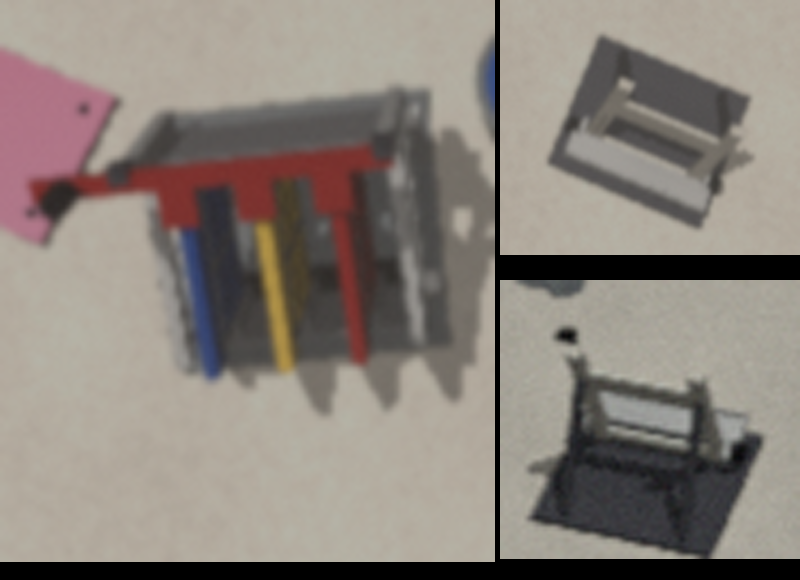

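The crop gives the plates' near upper corners, the base corners and the knob. I'll fit both poses to these pixels, then go for a close look with the wrist camera.

```bash
cat > h.py <<'E'
import numpy as np, cv2
from scipy.optimize import least_squares
from scipy.spatial.transform import Rotation as Ro
from station import arm, snapshot, camera_info
def proj(c,X):
    p=np.asarray(X)@np.array(c["R"]).T+c["t"]
    return np.c_[c["fx"]*p[:,0]/p[:,2]+c["cx"],c["fy"]*p[:,1]/p[:,2]+c["cy"]]
def wristcam():   # as world camera, at the present pose
    c=dict(camera_info("wrist")); T=np.array(c["T_tool_cam"])
    Rt=Ro.from_quat(arm.read_eef_rot()).as_matrix(); p=np.array(arm.read_tool_pos())
    R=Rt@T[:3,:3]; t=Rt@T[:3,3]+p
    c["R"]=R.T; c["t"]=-R.T@t; return c
def wp(P,pose): # local -> world, pose x,y,yaw
    return np.atleast_2d(P)@Ro.from_euler('z',pose[2]).as_matrix().T+[pose[0],pose[1],0]
def fit(obs,p0):  # obs: list of (cam, local pts, px)
    f=lambda q:np.concatenate([(proj(c,wp(P,q))-px).ravel() for c,P,px in obs])
    r=least_squares(f,p0,loss='soft_l1'); return r.x,f(r.x).reshape(-1,2)
def quat(x,y):
    x=np.array(x)/np.linalg.norm(x); y=np.array(y)-np.dot(x,y)*x; y/=np.linalg.norm(y)
    return Ro.from_matrix(np.c_[x,y,np.cross(x,y)]).as_quat()
UP=np.array([-.5,0,.8660254]); W=np.array([.8660254,0,.5])
TOPM=np.array([-.035,0,.173])
E
python3 - <<'E'
from h import *
c=camera_info("top")
near=[TOPM-.06*W+[0,y,0] for y in(.046,0,-.046)]
kn=TOPM+.06*W+UP*(.004+.006+.036)+[0,.108,0]
P=np.array(near+[kn]); px=np.array([[246.7,223.8],[263.6,222.2],[280,220.7],[212.7,184.4]])
q,r=fit([(c,P,px)],[.55,.15,.1]); print("rack",q,np.round(r,1).tolist())
S=np.array([[.075,.085,.008],[.075,-.085,.008],[-.075,-.085,.008],[-.075,.085,.008]])
px=np.array([[388.7,192],[438.3,212.3],[421.7,256],[371.3,233.3]])
s,r=fit([(c,S,px)],[.45,-.2,-.4]); print("stand",s,np.round(r,1).tolist())
R=Ro.from_euler('z',q[2]).as_matrix()
# look poses: tool along slot; both half-turns
for yoff,back in((.046,.2),(.108,.15)):
  g=wp(TOPM+[0,yoff,0],q)[0]
  for sg in(1,-1):
    o=quat(R@-UP,sg*R[:,1]); 
    print(g,sg,arm.ik(g+R@UP*(.054+back-.05),o),arm.ik(g+R@UP*(.03),o))
Rs=Ro.from_euler('z',s[2]).as_matrix(); z=Rs@[np.sin(.2618),0,np.cos(.2618)]
g=wp([0,0,.008],s)[0]+z*.2
for sg in(1,-1): print(sg,arm.ik(g+z*.03,quat(-z,sg*Rs[:,0])),arm.ik(g+z*.15,quat(-z,sg*Rs[:,0])))
E
```

```text
rack [0.59940886 0.16910452 0.0636976 ] [[-0.0, -1.2], [-0.5, -0.5], [-0.5, 0.2], [1.4, 3.4]]
stand [ 0.53074649 -0.25885346 -0.40457249] [[-0.1, -1.0], [0.6, -0.1], [0.1, 0.3], [-0.6, 0.6]]
[0.56155173 0.21278333 0.173     ] 1 [-0.80777107  0.21155609  0.27783969  2.07792452  0.44169011  0.42726259
  0.721277  ] [-0.71381965  0.57534293  0.33003905  2.07121558  0.62755495  0.04322831
  0.53570565]
[0.56155173 0.21278333 0.173     ] -1 [-1.2607194   0.28098518  0.87293018  2.08810679 -0.0520032   0.38035319
 -1.92486834] [-0.79021001  0.59320379  0.4469444   2.07226502 -0.92027778  0.05491358
 -1.07147506]
[0.55760515 0.27465759 0.173     ] 1 [-0.86295725  0.35330606  0.25572434  2.02167983  0.53304618  0.37946631
  0.53404811] [-0.81994583  0.60296686  0.32691032  2.00106287  0.60575816  0.12506484
  0.45838256]
[0.55760515 0.27465759 0.173     ] -1 [-1.27873662  0.45895657  0.87109118  2.03197689 -0.34220729  0.33751883
 -1.75678453] [-0.99786521  0.65811613  0.61161281  2.00531789 -0.85440606  0.14637276
 -1.2627056 ]
1 [ 0.00548005  0.94207881  0.904096    1.33393779 -0.60741824  1.44050663
  0.52011813] [ 0.04985027  0.90252014  0.9667031   1.05689036 -0.5916235   1.72305591
  0.45189516]
-1 [-0.0601953   1.03518148  1.1318924   1.33636308 -0.76797023  1.5391406
 -2.49398594] [ 0.01208922  0.95776697  1.1325022   1.05855822 -0.70302256  1.77728808
 -2.61193057]
```

```bash
cat >> h.py <<'E'
RACK=np.array([0.5994,0.1691,0.0637]); STAND=np.array([.5307,-.2589,-.4046])
E
python3 - <<'E'
from h import *
import pickle
R=Ro.from_euler('z',RACK[2]).as_matrix()
Rs=Ro.from_euler('z',STAND[2]).as_matrix()
o=quat(R@-UP,R[:,1]); p=wp(TOPM+[0,.06,0]+UP*.22,RACK)[0]
o2=quat(Rs@[.35,0,-.94],Rs[:,1]); p2=wp([-.16,0,.38],STAND)[0]
D={}
for n,pp,oo in(("rack",p,o),("stand",p2,o2)):
    print(n,arm.ik(pp,oo))
    arm.movep(pp,oo); arm.pause(.2)
    D[n]=wristcam(); im=snapshot("wrist"); cv2.imwrite(f"pics/w_{n}.png",im); print(arm.read_time())
pickle.dump(D,open("cams.pkl","wb"))
E
```

```text
rack [-0.85216357  0.19165209  0.27845071  2.05605941  0.44729372  0.48206998
  0.68930271]
2.2833
stand [-0.48784041  0.09940353  1.01480967  2.10436146 -0.20397133  0.63816124
  1.81864801]
4.125
```

View pics/w_rack.png

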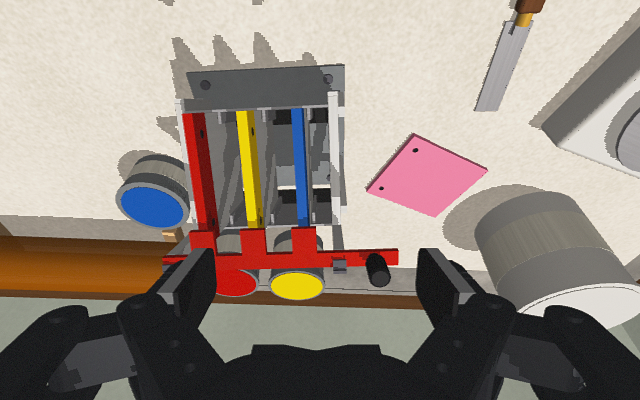

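View pics/w_stand.png

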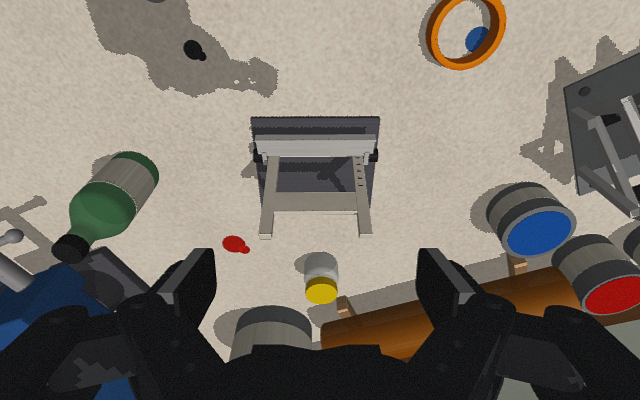

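w_rack shows the plate top edges as red (195..208, 112..235), yellow (246..256) and blue (298..304), with the knob at (378,270). w_stand shows the ledge at about rows 137-155, the rail at rows 192-210, and the upright tops near (265,236) and (366,235). I'll overlay the model on an enlarged view.

```bash
cat > ov.py <<'E'
from h import *
import pickle,sys
D=pickle.load(open("cams.pkl","rb"))
def zoom(im,x0,y0,x1,y1,k,pts):
    z=cv2.resize(im[y0:y1,x0:x1],None,fx=k,fy=k,interpolation=cv2.INTER_NEAREST)
    for u,v in pts: cv2.drawMarker(z,(int((u-x0)*k+k/2),int((v-y0)*k+k/2)),(0,255,0),cv2.MARKER_CROSS,9,1)
    return z
def bk(P,d,s):  # stand_back local -> world
    P=np.atleast_2d(P)@Ro.from_euler('y',.2618).as_matrix().T+[d,0,.008]; return wp(P,s)
E
python3 - <<'E'
from ov import *
pl=[TOPM+k*.06*W+[0,y+e,0] for y in(.046,0,-.046) for k in(-1,1) for e in(-.004,.004)]
kn=[TOPM+.06*W+UP*(h)+[0,.108,0] for h in(.010,.046)]
a=zoom(cv2.imread("pics/w_rack.png"),160,50,420,300,1.9,proj(D["rack"],wp(pl+kn,RACK)))
B=[[0,y,z] for y in(.048,.062,-.048,-.062) for z in(.118,.148)]
S=np.array([[.075,.085,.008],[.075,-.085,.008],[-.075,-.085,.008],[-.075,.085,.008]])
L=[[-.028,.075,.045],[-.028,-.075,.045]]
b=zoom(cv2.imread("pics/w_stand.png"),240,105,395,245,2.0,[])
pts=np.r_[proj(D["stand"],bk(B+L,0,STAND)),proj(D["stand"],wp(S,STAND))]
b2=zoom(cv2.imread("pics/w_stand.png"),240,105,395,245,2.0,pts)
o=np.zeros((565,800,3),np.uint8); o[:a.shape[0],:a.shape[1]]=a; o[:280,495:795]=b[:,:300]; o[284:564,495:795]=b2[:,:300]
cv2.imwrite("pics/ov1.png",o)
E
```

```text
(no output)
```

View pics/ov1.png

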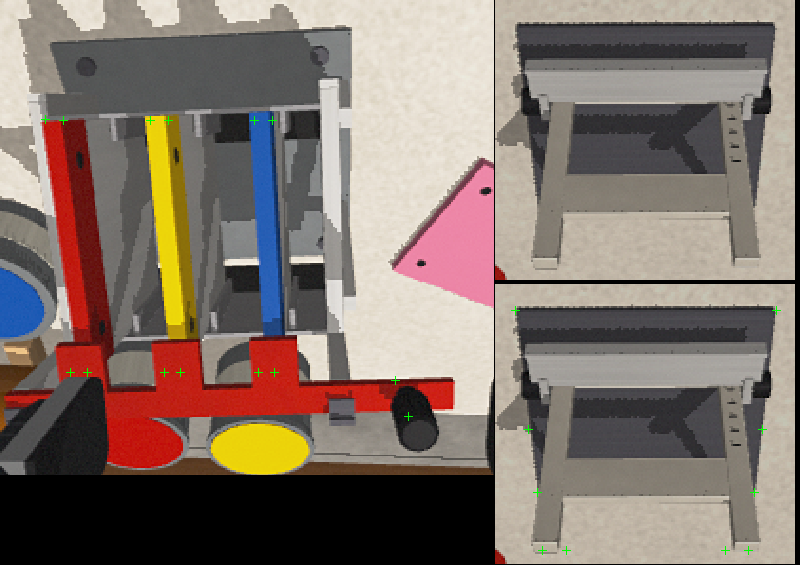

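```bash
python3 - <<'E'
from ov import *
c=D["stand"]; ct=camera_info("top")
S=np.array([[-.075,-.085,.008],[-.075,.085,.008]]); Spx=np.array([[251,116],[380,116]])
St=np.array([[.075,.085,.008],[.075,-.085,.008],[-.075,-.085,.008],[-.075,.085,.008]])
Stp=np.array([[388.7,192],[438.3,212.3],[421.7,256],[371.3,233.3]])
Bp=[[0,-.062,.148],[0,-.048,.148],[0,.048,.148],[0,.062,.148],[0,0,.118]]
Bpx=np.array([[259,234],[271.5,234],[360.5,234],[372.5,234],[315,211]])
Lpx=np.array([[256,135],[375,135],[254,156.5],[376.5,156.5]])
def f(q,parts=False):
    s=q[:3];d,h=q[3:]
    L=[[-.028,-.075,h+.005],[-.028,.075,h+.005],[0,-.075,h],[0,.075,h]]
    r=[proj(c,wp(S,s))-Spx,proj(ct,wp(St,s))-Stp,proj(c,bk(Bp,d,s))-Bpx,proj(c,bk(L,d,s))-Lpx]
    return r if parts else np.concatenate(r).ravel()
r=least_squares(f,[*STAND,0,.045],loss='soft_l1'); print(r.x); [print(np.round(k,1).tolist()) for k in f(r.x,True)]
K=[TOPM+w*W+UP*h+[0,y,0] for w,y,h in((.06,.108,.01),(.069,.112,.01),(.069,.112,.046))]
p=proj(D["rack"],wp(K,RACK)); print((p-[160,50])*1.9)
E
```

```text
[ 0.52945065 -0.25737633 -0.40127681 -0.03832288  0.0224461 ]
[[-0.9, 0.5], [1.1, 0.4]]
[[-0.6, -0.6], [0.1, 0.2], [-0.3, 0.6], [-1.1, 1.2]]
[[-0.7, -0.1], [-0.3, -0.1], [-0.6, -0.2], [0.4, -0.2], [0.6, 0.6]]
[[-0.6, 4.8], [0.8, 4.7], [4.8, -3.0], [-4.0, -3.1]]
[[395.04948983 380.02133596]
 [402.59867698 397.35677322]
 [416.34592983 434.94294905]]
```

```bash
cat >> h.py <<'E'
STAND=np.array([0.52945,-.25738,-.40128]); DB=-.0383
R=Ro.from_euler('z',RACK[2]).as_matrix(); U=R@UP
OR=quat(-U,R[:,1])
def ft(): return np.round(arm.read_ft_force(),1)
E
python3 - <<'E'
from h import *
k=wp(TOPM+.069*W+UP*.037+[0,.112,0],RACK)[0]; tcp=k+U*.054
arm.movep(tcp+U*.10,OR); arm.move_gripper(.5,20)
arm.line_to(tcp,.1); print("at",ft(),arm.read_tool_pos()-tcp,arm.read_time())
arm.move_gripper(0,20); print("grip",arm.read_opening(),ft())
for s in(.008,.016,.020,.022,.024):
    arm.line_to(tcp+R[:,1]*s,.03); f=ft(); print(s,f,round(float(f@R[:,1]),1))
    if f@R[:,1]<-15: break
cv2.imwrite("pics/w_knob.png",snapshot("wrist")); cv2.imwrite("pics/top1.png",snapshot("top"));print(arm.read_opening(),arm.read_time())
E
```

```text
at [-0.5 -0.7  0.2] [8.99945326e-05 1.35362562e-04 6.04875239e-04] 7.5917
grip 0.20289766397827583 [-2.1 -0.6  2.2]
0.008 [-4.8 -2.7  6.2] -2.4
0.016 [-5.7 -2.2  7.6] -1.8
0.02 [-8.1 -3.6  7.7] -3.1
0.022 [-8.3 -3.4  8.3] -2.9
0.024 [-8.2 -2.2  8.8] -1.7
0.20589080043877428 9.6417
```

```bash
python3 - <<'E'
from h import *
p=np.array(arm.read_tool_pos())
for s in(.0015,.003,.0045):
    arm.line_to(p+R[:,1]*s,.03); f=ft(); print(s,f,round(float(f@R[:,1]),1))
    if f@R[:,1]<-8: break
p=np.array(arm.read_tool_pos())
arm.move_gripper(.5,20); arm.line_to(p+U*.11,.15); arm.pause(.1)
c=wristcam(); im=snapshot("wrist"); cv2.imwrite("pics/w2.png",im)
import pickle; D=pickle.load(open("cams.pkl","rb")); D["w2"]=c; pickle.dump(D,open("cams.pkl","wb")); print(arm.read_time(),ft())
E
```

```text
0.0015 [-4.4 -2.6  4.4] -2.3
0.003 [-5.  -5.9  4.7] -5.6
0.0045 [-5.8 -7.2  5.7] -6.8
11.7917 [0.1 0.7 0.1]
```

View pics/w2.png

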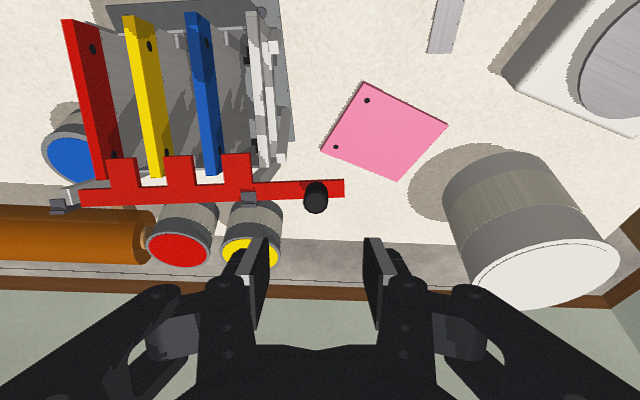

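The teeth now stand in the gaps, with blue free between them at (193..222, 170). I'll grasp the blue plate and draw it up.

```bash
python3 - <<'E'
from h import *
g=wp(TOPM-UP*.023+[0,.046,0],RACK)[0]; tcp=g+U*.054
print(arm.ik(tcp,OR),arm.ik(tcp+U*.19,OR))
arm.move_gripper(.36,60)
arm.movep(tcp+U*.09,OR); arm.line_to(tcp,.08); print("at",ft(),np.array(arm.read_tool_pos())-tcp)
arm.move_gripper(0,60); print("grip",arm.read_opening(),ft(),arm.read_time())
for s in(.01,.04,.08,.12,.19):
    arm.line_to(tcp+U*s,.1 if s>.02 else .03); print(s,ft(),arm.read_opening())
    if np.linalg.norm(arm.read_ft_force())>40: break
cv2.imwrite("pics/sc2.png",snapshot("scene")); cv2.imwrite("pics/w3.png",snapshot("wrist")); print(arm.read_time())
a=cv2.imread("pics/sc2.png")[100:280,200:440]; b=cv2.imread("pics/w3.png")
cv2.imwrite("pics/lift.png",np.vstack([cv2.resize(a,(440,330)),cv2.resize(b,(440,270))]))
E
```

```text
[-0.76708125  0.58480303  0.4099799   2.07237099 -0.52670587  0.04117759
  1.68090236] [-1.43619897  0.29702924  1.0956134   2.08232631 -0.20620704  0.42740712
  1.37466241]
at [0.9 0.4 0.5] [-2.19320159e-05  1.99342469e-04  4.06064676e-04]
grip 0.08356285298741248 [-3.1  3.6  3.5] 14.3
0.01 [ 1.8  4.7 -3.3] 0.08358823754758608
0.04 [-2.7  5.   2.6] 0.08769316376598664
0.08 [-0.4  0.9 -4.5] 0.08792604522555424
0.12 [ 0.3  0.4 -4. ] 0.08645966104909734
0.19 [-0.3 -0.3 -4.4] 0.08383297659296217
17.2833
```

View pics/lift.png

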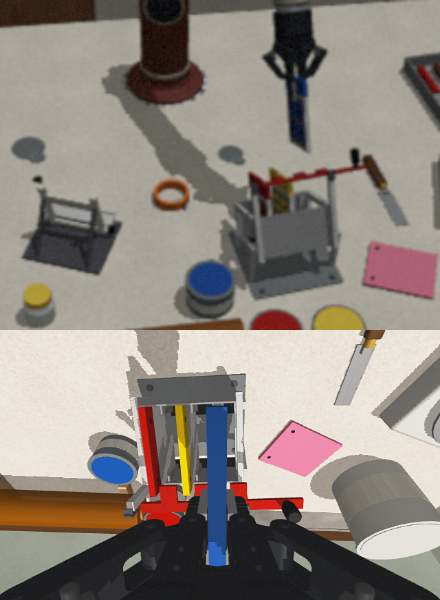

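The plate is clear, held squarely, with about 4.5 N of weight. Next I'll check IK for the transfer and fit the ledge height from the picture.

```bash
cat >> h.py <<'E'
RB=Ro.from_euler('z',STAND[2]).as_matrix()@Ro.from_euler('y',.2618).as_matrix()
def OS(sg): return quat(-RB[:,2],sg*RB[:,0])
def TS(h,e,top=.171): # tcp for plate bottom at height h up the face, e in front of nominal
    return wp([DB,0,.008],STAND)[0]+RB@[-.004-e,0,h+top]
E
python3 - <<'E'
from h import *
p=np.array(arm.read_tool_pos()); print(p,arm.read_joint_positions())
A=p+[-.04,-.06,.06]
print("A",arm.ik(A,OR))
for sg in(1,-1):
    for h in(.19,.10,.04): print(sg,h,TS(h,.015),arm.ik(TS(h,.015),OS(sg)))
E
```

```text
[0.45118965 0.20552284 0.36380924] [-1.44854847  0.30654327  1.11904783  2.08315738 -0.2408358   0.43006736
  1.409532  ]
A [-1.78725562 -0.08291274  1.21864248  2.09796932  0.52557021  0.66337677
  0.73155718]
1 0.19 [ 0.56330946 -0.27174667  0.36161674] [-0.05567554  0.83988602  1.08945815  1.24520872 -0.58991824  1.68102863
  0.5498265 ]
1 0.1 [ 0.54186611 -0.26264819  0.27468343] [-0.08863496  0.87989329  1.05264995  1.44990505 -0.62262566  1.47669828
  0.60934703]
1 0.04 [ 0.52757054 -0.25658254  0.21672789] [-0.09605646  0.92195909  1.0222155   1.56053243 -0.66680434  1.3526211
  0.65617905]
-1 0.19 [ 0.56330946 -0.27174667  0.36161674] [ 0.77773314  0.73826622 -0.77163298  1.21112222  0.40926951  1.62469867
  2.79683803]
-1 0.1 [ 0.54186611 -0.26264819  0.27468343] [ 0.73429707  0.73235433 -0.60078304  1.4191549   0.34559346  1.37164737
  2.83390542]
-1 0.04 [ 0.52757054 -0.25658254  0.21672789] [ 0.73351544  0.76761704 -0.57594832  1.53064095  0.36928142  1.23035535
  2.80797631]
```

```bash
python3 - <<'E'
from h import *
from scipy.spatial.transform import Slerp
p=np.array(arm.read_tool_pos())
sl=Slerp([0,1],Ro.from_quat([OR,OS(1)]))
C=[.50,-.03,.42]; oC=sl(.5).as_quat(); B=TS(.17,.02)
p1=p+[.02,0,.06]
print(arm.ik(p1,OR),arm.ik(C,oC),oC,sep="\n")
arm.line_to(p1,.15); arm.movep(C,oC); print(arm.read_time(),arm.read_joint_positions())
arm.movep(B,OS(1)); arm.pause(.3)
print(ft(),np.array(arm.read_tool_pos())-B,arm.read_opening(),arm.read_time())
w=snapshot("wrist");s=snapshot("scene");t=snapshot("top")
cv2.imwrite("pics/w4.png",w);cv2.imwrite("pics/s4.png",s);cv2.imwrite("pics/t4.png",t)
a=cv2.resize(s[120:260,170:350],(450,350)); b=cv2.resize(w,(400,250)); d=cv2.resize(t[150:270,340:480],(292,250))
o=np.zeros((600,700,3),np.uint8); o[:350,:450]=a; o[350:,:400]=b; o[350:,402:694]=d; cv2.imwrite("pics/over.png",o)
E
```

```text
[-1.50278479  0.27270918  1.2092722   1.93852436 -0.18101374  0.60242788
  1.3853409 ]
[-0.84366749  0.39234171  1.14548664  1.74710447 -0.27507143  1.08194905
  0.95803482]
[ 0.30150266  0.56123744 -0.35405621  0.6846553 ]
18.8167 [-0.8523059   0.39979796  1.15976767  1.74819736 -0.28759431  1.08394961
  0.97076115]
[-1.3  0.6 -4.2] [0.00067445 0.00154371 0.00078845] 0.08552097301704037 20.0667
```

View pics/over.png

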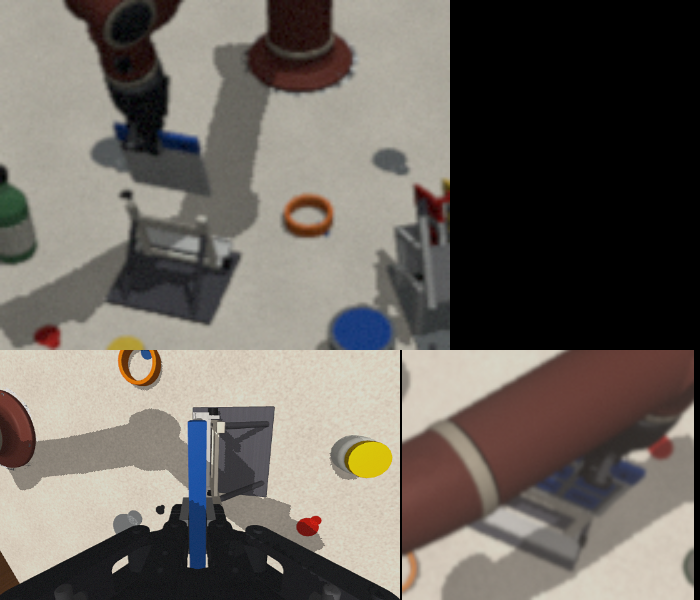

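```bash
python3 - <<'E'
from h import *
arm.line_to(TS(.085,.007),.08); arm.pause(.2)
f0=np.array(arm.read_ft_force()); print("base",np.round(f0,1),arm.read_time())
h=.085
while h>.018:
    h-=.0025; arm.line_to(TS(h,.007),.02); d=(np.array(arm.read_ft_force())-f0)@RB
    if d[2]>2: print(round(h,4),np.round(d,1))
    if np.abs(d).max()>7: break
print(h,np.round(d,1),ft(),arm.read_time(),np.array(arm.read_tool_pos())-TS(h,.007),arm.read_wrist_torque())
E
```

```text
base [-0.3 -0.2 -3.8] 21.6417
0.0225 [-1.   1.3  8. ]
0.022499999999999964 [-1.   1.3  8. ] [1.2 0.5 4.2] 28.5167 [ 0.00054798 -0.00027911  0.00144316] [ 0.27401599 -0.16158424 -0.09975984]
```

Contact came at h ≈ 23 mm, with 8 N upward; the ledge minimum is 25 mm and the image fit gave 22 mm. I'll ease up slightly, then slide the plate gently back until it touches the face.

```bash
python3 - <<'E'
from h import *
f0=np.array([-.3,-.2,-3.8])
arm.line_to(TS(.024,.007),.02); print(np.round((np.array(arm.read_ft_force())-f0)@RB,1))
e=.007
while e>-.006:
    e-=.0015; arm.line_to(TS(.024,e),.02); d=(np.array(arm.read_ft_force())-f0)@RB
    print(round(e,4),np.round(d,1))
    if d[0]<-6 or np.abs(d).max()>12: break
w=snapshot("wrist");s=snapshot("scene"); print(arm.read_time(),arm.read_wrist_torque())
a=cv2.resize(s[150:255,190:290],(571,600),interpolation=cv2.INTER_CUBIC)
b=cv2.resize(w[:,200:440],(229,382)); o=np.zeros((600,800,3),np.uint8); o[:,:571]=a;o[:382,571:]=b
cv2.imwrite("pics/seat.png",o)
E
```

```text
[-0.1  0.3  4.5]
0.0055 [-2.7  2.3  5.7]
0.004 [-3.8  1.8  8.1]
0.0025 [-5.5  0.7  8.1]
0.001 [-4.7  0.6  7.1]
-0.0005 [-4.5 -0.4  8.4]
-0.002 [-8.9  1.8  8.7]
30.3667 [0.74833754 1.46537004 0.02435986]
```

View pics/seat.png

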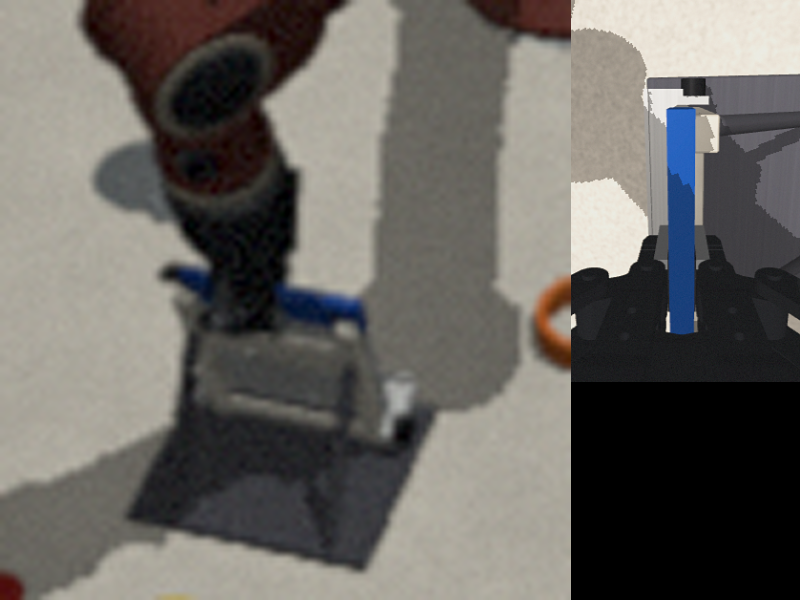

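The plate is seated on the ledge and against the upright. I'll relax slightly, release and withdraw along the plate.

```bash
python3 - <<'E'
from h import *
arm.line_to(TS(.024,-.001),.02); print(ft())
arm.move_gripper(.15,20); print(ft(),arm.read_opening()); arm.move_gripper(.3,20); arm.pause(.2); print(ft(),arm.read_opening())
arm.line_to(TS(.045,-.001),.03); print(ft())
arm.line_to(TS(.14,-.001),.1); print(ft())
arm.line_to(TS(.16,.06),.15)
p=np.array(arm.read_tool_pos()); arm.movep(p+[-.1,.25,.06],arm.read_eef_rot()); arm.pause(.2)
s=snapshot("scene");t=snapshot("top"); print(arm.read_time(),ft())
a=cv2.resize(s[150:255,190:410],(800,382),interpolation=cv2.INTER_CUBIC)
b=cv2.resize(t[140:270,340:470],(217,217),interpolation=cv2.INTER_CUBIC); d=cv2.resize(t[140:270,190:320],(217,217))
o=np.zeros((600,800,3),np.uint8); o[:382]=a;o[382:599,:217]=b;o[382:599,220:437]=d
cv2.imwrite("pics/end.png",o)
E
```

```text
[-3.2  1.9  6.4]
[ 0.3 -0.4 -0.3] 0.14766544254244074
[-1.  -0.4  0.1] 0.3025998313224375
[-0.1  0.3 -0.6]
[ 0.  -0.4  0.2]
35.225 [ 0.5  0.  -0.8]
```

View pics/end.png

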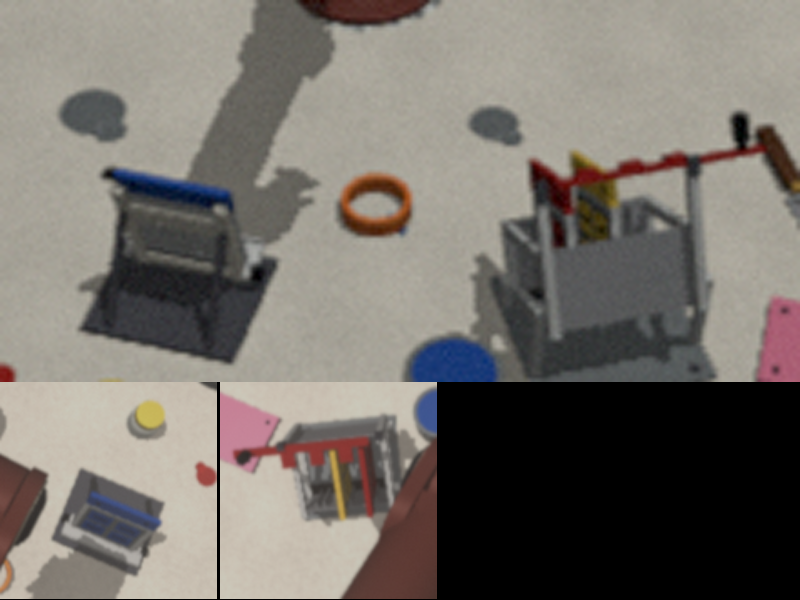

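```bash
python3 - <<'E'
from h import *
c=camera_info("top"); t=snapshot("top"); cv2.imwrite("pics/t9.png",t)
m=cv2.inRange(cv2.cvtColor(t,cv2.COLOR_BGR2HSV),(105,110,60),(130,255,255)); m[:180]=0;m[250:]=0;m[:,:380]=0;m[:,450:]=0
m=cv2.morphologyEx(m,cv2.MORPH_OPEN,np.ones((2,2)))
n,l,st,ce=cv2.connectedComponentsWithStats(m); i=1+np.argmax(st[1:,4]); print(st[i],ce[i])
o=wp([DB,0,.008],STAND)[0]
print(proj(c,[o+RB@[x,y,.165] for x in(-.008,0) for y in(-.06,0,.06)]).round(1).tolist())
k=np.argwhere(l==i)[:,::-1]; print(cv2.minAreaRect(k.astype(np.float32)))
E
```

```text
[396 208  40  18 101] [414.61386139 215.94059406]
[[436.9, 226.0], [416.0, 217.1], [395.3, 208.4], [437.7, 223.5], [416.8, 214.7], [396.2, 206.0]]
((415.6035461425781, 216.24850463867188), (42.535194396972656, 2.6108558177948), 22.380136489868164)
```

```bash
python3 -c "
from station import arm,ticket
print(arm.read_time(),arm.read_ft_force()); print(ticket.finish_job())"
```

```text
35.275 [-0.04575334 -0.93954896 -0.49729466]
the job is handed in; nothing more can be done
None
```

The blue plate is standing on the inspection stand, released, and I handed the job in at about 35.3 s; no verdict is reported.

- **Lock bar:** I slid it outward by its knob until the force rose at the stop. The wrist picture shows its teeth standing over the gaps between the plates.
- **Lift:** I gripped the blue plate by its top edge and drew it 190 mm up the slot. It weighed about 4.5 N, and forces stayed under 8 N.
- **Placing:** I lowered the plate in 2.5 mm steps until the wrist felt the ledge at about 23–25 mm up the face, at about 8 N. I then pressed it back against the face with about 9 N, let go and backed away.

**Last checks:**
- The plate's top edge in the top picture lies within 1 pixel (about 3 mm) of where a centred, seated plate should be. It is square to within about 0.5°.
- The scene picture shows the plate leaning on the back.
- The red and yellow plates are still in the rack, and nothing nearby looks moved.
- The wrist force is about zero, so the arm is touching nothing.

**Less certain:** the picture fit for the ledge height (22 mm) left errors of up to 5 pixels. I relied on the felt contact, which agreed with it and sits at the bottom of the stated 25–70 mm range. I judged the plate's lean only from the pictures and did not measure it.

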